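# Wedge a spares case's dovetail lid shut and close its hasp

## Task

Close the green spares case: slide its red lid along the dovetail ways until it wedges tight under a firm push of about 20 N, without ramming it (40 N would mar it), and only then swing the yellow hasp over so that the staple on the lid stands through its slot and the hasp lies flat. Take the hand away and leave everything else on the bench where it is.

Things in the scene. Friction and masses are not known exactly. Their poses are not given: they have to be found in the camera images.
- case: open green steel case, fixed to the bench; 290 x 184 mm, walls 60 mm high; z up. Its +x is the direction the lid slides shut; it spans x -120 to +170, y -92 to +92 mm from its origin (on the bench). Lid ledges 60 mm high; dovetail ways over x -110 to +110, tops 84 mm high, each side narrowing 1 in 14 towards +x. Head block with the hasp hinge at x 130 to 170, 72 mm high
- gib: brass dovetail way on the case's -y side (the +y way is dark steel), fixed, overhanging the lid's edge by 4 mm. It has been set by hand up to 1.4 mm in or out, too little to measure, so the point where the lid wedges differs by up to 10 mm either way: it has to be felt. Axes as the case's; its origin is within 1.5 mm of the case's origin
- lid: loose red tapered lid, 220 long (its x), 14 thick, about 124 wide, 0.3 to 0.6 kg, lying in the ways, open 60 to 90 mm; origin centre of its underside. Axes as the case's. It wedges with its origin near the case's origin (case x -12 to +14 mm). It slides with 1 to 5 N, then the resistance climbs: a 20 N push makes it tight and it stays; close in slowly: keep every push, knock or squeeze under 40 N
- cleat (a point): centre of the outer (-x) face of the black upright thumb bar across the lid's trailing (-x) end: 10 thick, 70 wide, standing 30 mm above the lid's top; this point is 16 mm above the lid's top and 14 mm below the bar's top. Push here along the case's +x. A push can bind the lid on one way only, short of home: let go and push again, until a fresh push of 20 N no longer moves it
- staple (a point): top of the steel staple on the lid, 13 mm long (x), 5 mm wide, standing 16 mm above the lid's top, 77 mm ahead (+x) of the lid's origin
- hasp (a joint): angle of the yellow hasp about its hinge: 0 lies flat over the lid, 1.57 stands upright, starts thrown back over the head block at 1.95 to 2.4; stop at 2.5. Stiff hinge (0.13 N m, about 1.5 N at the tip): it stays where it is left, so it must be swung over and pressed down. It can lie flat only if the staple is in its slot
- hasp_hinge (a point): centre of the hasp's hinge pin on the case, 137 mm ahead of the case's origin and 77 mm up; the pin runs along the case's y
- hasp_tip (a point): middle of the hasp's free edge. The hasp is a flat plate 107 mm from pin to this edge, 40 wide, 4 thick; slot 15 mm wide from 37 to 83 mm from the pin; the last 24 mm is solid plate to push and press on. Closed, its underside is 1.5 mm above the lid's top
- padlock: open-shackle brass padlock lying flat, body 40 x 45 x 18 mm, beside the case; origin centre of its underside; a bystander
- tape: yellow tape ring lying flat, 70 mm across, 25 mm high, beside the case; a bystander
- wrench: steel wrench lying beside the case's far long side; a bystander
- spray: white and grey metal can, 56 mm across, 160 mm tall, standing; a bystander
- tub: white grease tub with blue cap, 90 mm across, 90 mm tall; a bystander
- carton: small cardboard box 110 x 80 x 70 mm; a bystander
- screwdriver: screwdriver lying near the robot on its left; a bystander

How it is judged:
By the outcome, as a careful person would: the job done as asked, in the order asked, and still so for the second after the job is handed in, with the robot touching nothing.
It also fails if it takes over 67 s, if anything falls off the work surface, if the arm or the gripper's body presses on something with over 40 N, if the wrist force passes 120 N, or if a joint passes its speed limit or range.

## Robot

A 7-joint arm with a two-finger parallel gripper is mounted at the origin on the work surface. World frame = base frame: x ahead of the robot, y to its left, z up, the work surface at z = 0. Lengths are in m, angles in degrees, forces in N, time in s.
With the tool pointing down it reaches from about 0.425 to 0.825 m from the base axis. Payload 3.6 kg.
Tool frame: the origin (TCP) lies on the mounting face of the last link; the fingertips stand 186 mm ahead of it and the grasp point (between the pads) lies 167 mm ahead of it (env.tips_ahead is the distance from the TCP to the fingertips, in m); z points along the fingers, y is the line along which they close (so a half turn about z gives the same grasp; the last joint's range is limited). The gripper opens to 93 mm and grips with 3 to 60 N. Pads are 15 mm wide; open, the fingers measure 128 mm over their backs; the gripper's body (75 mm by 188 mm) begins 65 mm behind the grasp point.
Start: joints at [66.148, 35.231, -0.722, 81.555, 0.464, 63.22, -2.315], TCP at [0.247, -0.601, 0.405] pointing down, gripper open.
Joint ranges: [-178.69, 178.69], [-17.37, 117.87], [-77.05, 75.6], [15.02, 138.74], [-78.02, 258.01], [0.78, 113.62], [-162.83, 162.83]. Speed limits (degrees/s): [159.86, 159.86, 180, 180, 180, 180, 180].

## Interface

Orientations are given as a 3x3 rotation matrix whose columns are the frame's x, y, z axes.
In Python, from bench import env, imaging, order gives the robot as it stands (env), with the cameras (imaging) and the job (order).
- The arm moves only by the tool jog_arm, called after ">>>" by a JSON object that holds its "api" and its "payload". Schema: {"type":"object","properties":{"moves":{"type":"array","items":{"type":"object","properties":{"pos":{"type":"array","items":{"type":"number"},"minItems":3,"maxItems":3},"yaw":{"type":"number"},"jaw":{"type":"number"}},"additionalProperties":false,"required":["jaw"]},"minItems":1,"maxItems":5},"force":{"type":"number"},"only":{"type":"string"},"quiet":{"type":"boolean"},"lines":{"type":"string"}},"required":["moves"],"additionalProperties":false}. moves is a list of rows, 1 to 5 of them, each an object with the fields pos (a list: dx, dy, dz in m), yaw (a turn about the tool's z in degrees), jaw (the finger opening in m); a field left out counts as zero (the opening has to be given); each row is the pose to reach, as a shift and turn from the pose commanded when the call began, along the tool's axes at that moment; what a row does not reach only later rows make up. A row lasts 1/12 s, in which the tool goes at most 0.0417 m and 7.16 degrees, less where a joint would pass 70% of its speed; a pose out of reach is approached as far as the arm can. The fingers move at their own pace and stop on an object; force is the grip in N (left out, the last holds). Time passes only in rows, so rows that do not move let the fingers close. The tool returns the time, the measured TCP pose, the force, the opening and the grip force at its end. only (a regular expression) keeps the lines of the reply that match it, lines (a string "A,B") keeps lines A to B, and quiet returns only ok. Input that does not fit is refused with a message, and nothing moves.
- env.observe(): the state, without advancing time (a new reading comes with each control period).
- imaging.snapshot(name): name is "scene" or "top" or "wrist"; returns the picture (400x640x3 uint8, red, green, blue); there is no depth.
- imaging.calibration(name): a dict with "K" (3x3 intrinsics, pixels), "D" ([k1, k2, p1, p2, k3] as OpenCV has them; the pictures are not rectified), "rvec" (rotation vector, rad) and "tvec" (3), from world to camera coordinates, as OpenCV has them; the wrist camera has in their place "tool_from_camera" (4x4, takes a point from camera to tool coordinates, whose origin is the TCP and whose axes are the flange's). Camera axes: x right, y down, z forward; pixel columns grow to the right and rows downward; lengths in m; the calibration is good to about 2 mm. A picture is of the moment at which its call begins: read the wrist's pose just before it. calibration takes no time and is no camera call.
- order.finish_job(): hands the job in; it is judged then, once.
The state is a dict: "clock": time; "joints": joint angles; "qvel": joint speeds; "joint_efforts": joint torques, N m; "ee_pos": TCP position; "tcp_rot": TCP orientation; "wrist_force": force on the tool from outside, world axes, zero at the start; "torque": the same for the moment, N m; "grip_width": finger opening in m; "finger_force": force on a finger pad.
Only numpy, scipy, OpenCV 4.12 (cv2) and the standard library are available. Lean on these libraries where they do the work, as an engineer would, in place of code of your own. Each camera call takes 0.05 s, during which the arm holds its last target. There are 200 camera calls.

## Working session

There is one attempt and no reset: what is moved stays moved. The work goes in short steps, Python scripts to look and compute and a tool call to move; the robot and the scene stay as the last step left them, time stands still between calls to the robot, and variables do not carry over. Pictures are saved under pics/ and viewed, at most 10 in all, crops included, and the job is handed in when it is done.

```bash
ls; mkdir -p pics; python3 - <<'E'
from bench import env, imaging, order
import cv2
o=env.observe(); print({k:o[k] for k in('clock','ee_pos','tcp_rot','wrist_force','grip_width')})
for n in('scene','top'):
    cv2.imwrite(f'pics/{n}0.png',imaging.snapshot(n)[:,:,::-1]); print(n,imaging.calibration(n))
E
```

```text
bench.py
pics
{'clock': 0.0, 'ee_pos': array([ 0.24687798, -0.60094182,  0.40360968]), 'tcp_rot': array([[ 9.24962523e-01,  3.80056961e-01, -1.01861992e-03],
       [ 3.80058323e-01, -9.24959554e-01,  2.34406114e-03],
       [-5.13054742e-05, -2.55530369e-03, -9.99996734e-01]]), 'wrist_force': array([-0.32408091,  0.14137068,  0.07082805]), 'grip_width': 0.09318955653576569}
scene {'K': array([[489.93493085,   0.        , 321.88943577],
       [  0.        , 489.93493085, 201.38436384],
       [  0.        ,   0.        ,   1.        ]]), 'D': array([-0.03496399,  0.        ,  0.        ,  0.        ,  0.        ]), 'rvec': array([ 2.41512845,  0.93584994, -0.29770298]), 'tvec': array([-0.34795168, -0.21941743,  1.79602948])}
top {'K': array([[373.20466002,   0.        , 320.63655149],
       [  0.        , 373.20466002, 202.02617276],
       [  0.        ,   0.        ,   1.        ]]), 'D': array([-0.02918415,  0.        ,  0.        ,  0.        ,  0.        ]), 'rvec': array([ 2.17633204, -2.13860183,  0.09239837]), 'tvec': array([7.78323906e-04, 4.97776924e-01, 1.12842640e+00])}
```

View pics/top0.png

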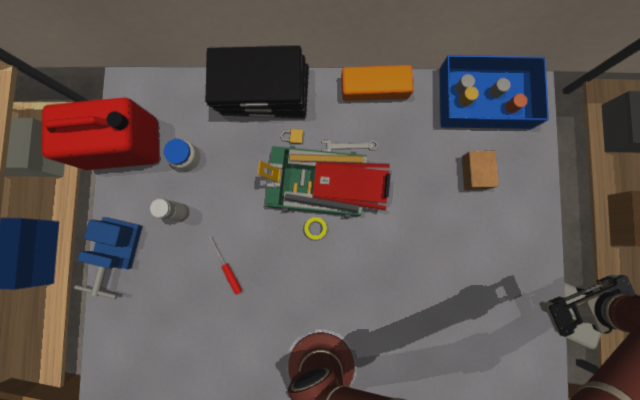

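View pics/scene0.png

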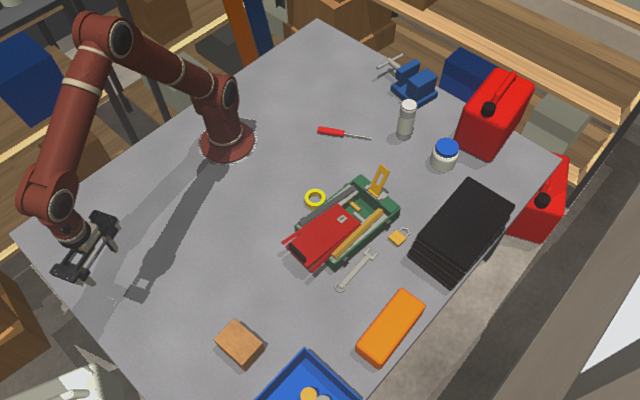

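The top view shows the case around (320,180) with its +x to the left (world +y), the lid at (350,185), the cleat at (387,186) and the hasp at (268,172). Next I'll zoom both views in one picture.

```bash
python3 - <<'E'
import cv2,numpy as np
t=cv2.imread('pics/top0.png')[135:225,245:405]; s=cv2.imread('pics/scene0.png')[155:285,270:430]
r=lambda i,k:cv2.resize(i,None,fx=k,fy=k,interpolation=cv2.INTER_CUBIC)
cv2.imwrite('pics/z1.png',r(t,5)); cv2.imwrite('pics/z2.png',r(s,4.5))
E
```

```text
(no output)
```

View pics/z1.png

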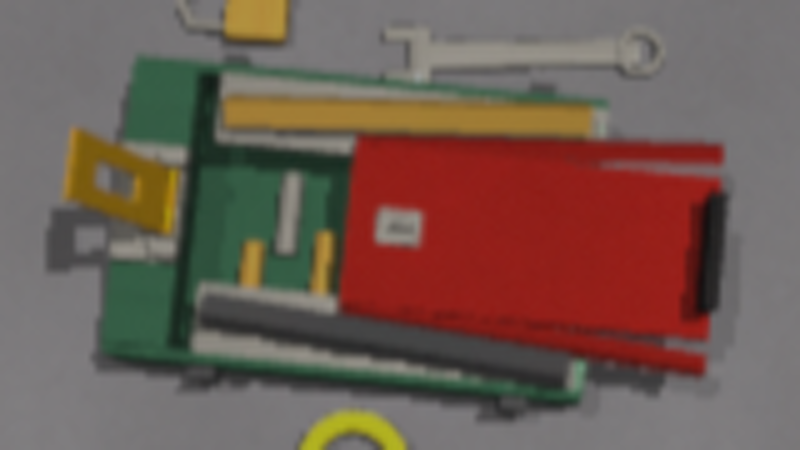

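The zoom shows the head corners at (138,60) and (104,355), rear wall corners at (607,102) and (583,398), and brass ends at x=222 and x=592. The lid front corners are at (355,138) and (340,308), the staple at (400,226), the cleat top at (712,252) and the hasp tip edge at (70,163).

```bash
cat >h.py <<'E'
from bench import env, imaging, order
import cv2,numpy as np
def cam(n):
    c=imaging.calibration(n);return np.array(c['K']),np.array(c['D']),np.array(c['rvec']),np.array(c['tvec'])
def proj(P,n='top'):
    K,D,r,t=cam(n);return cv2.projectPoints(np.float64(P).reshape(-1,1,3),r,t,K,D)[0][:,0]
def back(uv,z,n='top'):
    K,D,r,t=cam(n);R=cv2.Rodrigues(r)[0];C=-R.T@t
    p=cv2.undistortPoints(np.float64(uv).reshape(-1,1,2),K,D)[:,0]
    d=np.c_[p,np.ones(len(p))]@R;return C+d*((z-C[2])/d[:,2])[:,None]
E
python3 - <<'E'
from h import *
from scipy.optimize import least_squares
z2p=lambda a:(np.array(a)+.5)/5-.5+[245,135]
pts=[(138,60,170,-92,72),(104,355,170,92,72),(607,102,-120,-92,60),(583,398,-120,92,60)]
uv=z2p([p[:2] for p in pts]);L=np.array([p[2:] for p in pts])/1e3
def T(q,L):
    c,s=np.cos(q[2]),np.sin(q[2]);return np.c_[L[:,:2]@np.array([[c,s],[-s,c]])+q[:2],L[:,2]]
r=least_squares(lambda q:(proj(T(q,L))-uv).ravel(),[.5,0,1.5]);q=r.x
print(q,np.degrees(q[2]),r.fun.round(2))
for n,p,z in[('staple',(400,226),.09),('cleattop',(712,252),.104),('lidF1',(355,138),.074),('lidF2',(340,308),.074),('brass1',(222,112),.084),('brass2',(592,120),.084),('hasptip',(70,163),.155)]:
    w=back(z2p([p]),z)[0];c,s=np.cos(q[2]),np.sin(q[2]);d=w[:2]-q[:2]
    print(n,w.round(4),'case',(d@np.array([[c,-s],[s,c]])).round(4))
E
```

```text
[ 0.55792581 -0.00199358  1.49991439] 85.93876422068367 [-0.84 -0.79 -0.43  0.41  0.57 -0.33  0.68  0.64]
staple [ 0.5569 -0.0023  0.09  ] case [-0.0004  0.001 ]
cleattop [ 0.5421 -0.1832  0.104 ] case [-0.1818  0.0029]
lidF1 [0.6126 0.0258 0.074 ] case [ 0.0316 -0.0526]
lidF2 [0.5097 0.0327 0.074 ] case [0.0312 0.0506]
brass1 [0.6251 0.1052 0.084 ] case [ 0.1117 -0.0594]
brass2 [ 0.6234 -0.1152  0.084 ] case [-0.1083 -0.0733]
hasptip [0.5788 0.1815 0.155 ] case [ 0.1845 -0.0078]
```

View pics/z2.png

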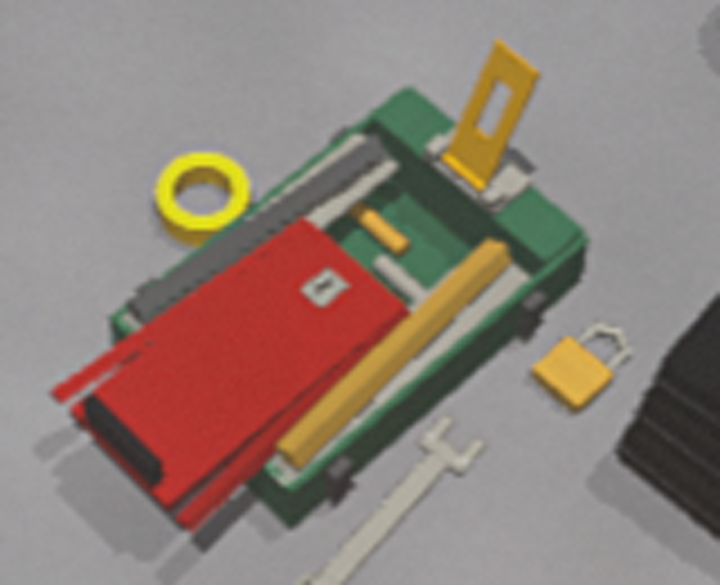

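Case and lid agree: yaw is 85.9°, the lid is open about 78 mm, and the cleat face is near case x = -0.187. The scene zoom shows the hasp thrown back and clear space behind the cleat. Now I'll write a pose helper and start the approach.

```bash
cat >goal.py <<'E'
# goal.py [x y ztip] : pose in case frame (mm), shift still to go in tool axes
import sys;from h import *
o=env.observe();q=(.5579,-.002,1.49991);c,s=np.cos(q[2]),np.sin(q[2]);A=np.array([[c,-s,0],[s,c,0],[0,0,1]])
R=np.array(o['tcp_rot']);tip=np.array(o['ee_pos'])+env.tips_ahead*R[:,2];O=np.array([*q[:2],0])
print('t %.2f'%o['clock'],'tip case mm',(A.T@(tip-O)*1e3).round(1),'F case',(A.T@o['wrist_force']).round(1),'yawerr(tool z turn) %.1f'%np.degrees(np.arctan2(R[1,0],R[0,0])-q[2]),'w %.3f'%o['grip_width'],'down',R[:,2].round(4))
if len(sys.argv)>3: print('go',(R.T@(A@(np.array(sys.argv[1:4],float)/1e3)+O-tip)).round(4))
E
```

>>> {"api": "jog_arm", "payload": {"moves": [{"pos":[0.18, -0.1, 0], "yaw":-35, "jaw":0}, {"pos":[0.18, -0.1, 0], "yaw":-35, "jaw":0}, {"pos":[0.18, -0.1, 0], "yaw":-35, "jaw":0}, {"pos":[0.18, -0.1, 0], "yaw":-35, "jaw":0}, {"pos":[0.18, -0.1, 0], "yaw":-35, "jaw":0}], "force": 20}}

```text
clock: 0.52
ee_pos: [0.3766, -0.4381, 0.4045]
tcp_rot: [[0.534, 0.845, -0.0], [0.845, -0.534, 0.001], [0.001, -0.001, -1.0]]
wrist_force: [0.6, -1.1, -0.5]
grip_width: 0.0645
finger_force: 0.0
```

```bash
python3 goal.py -240 0 180
```

```text
t 0.52 tip case mm [-447.7  150.   218.4] F case [-1.1 -0.6 -0.5] yawerr(tool z turn) -28.2 w 0.064 down [-2.e-04  1.e-03 -1.e+00]
go [0.2539 0.034  0.0385]
```

>>> {"api": "jog_arm", "payload": {"moves": [{"pos":[0.2, 0.027, 0.03], "yaw":-28.2, "jaw":0}, {"pos":[0.2, 0.027, 0.03], "yaw":-28.2, "jaw":0}, {"pos":[0.2, 0.027, 0.03], "yaw":-28.2, "jaw":0}, {"pos":[0.2, 0.027, 0.03], "yaw":-28.2, "jaw":0}, {"pos":[0.2, 0.027, 0.03], "yaw":-28.2, "jaw":0}], "force": 20}}

```text
clock: 0.93
ee_pos: [0.5072, -0.2843, 0.3741]
tcp_rot: [[0.073, 0.997, -0.0], [0.997, -0.073, 0.001], [0.001, -0.001, -1.0]]
wrist_force: [1.1, -0.6, -0.6]
grip_width: 0.0309
finger_force: 0.0
```

```bash
python3 goal.py -240 0 120
```

```text
t 0.93 tip case mm [-284.9   30.6  188. ] F case [-0.5 -1.2 -0.6] yawerr(tool z turn) -0.1 w 0.031 down [-4.0e-04  1.4e-03 -1.0e+00]
go [0.0448 0.0306 0.068 ]
```

>>> {"api": "jog_arm", "payload": {"moves": [{"pos":[0.025, 0.03, 0.035], "jaw":0}, {"pos":[0.045, 0.03, 0.07], "jaw":0}, {"pos":[0.06, 0.03, 0.103], "jaw":0}, {"pos":[0.06, 0.03, 0.103], "jaw":0}, {"pos":[0.06, 0.03, 0.103], "jaw":0}], "force": 20}}

```text
clock: 1.35
ee_pos: [0.5402, -0.228, 0.2699]
tcp_rot: [[0.075, 0.997, -0.006], [0.997, -0.075, 0.002], [0.002, -0.006, -1.0]]
wrist_force: [0.6, -0.5, 0.1]
grip_width: 0.0012
finger_force: 0.0
```

```bash
python3 goal.py -200 0.5 84; python3 - <<'E'
from h import *
cv2.imwrite('pics/w1.png',imaging.snapshot('wrist')[:,:,::-1])
E
```

```text
t 1.35 tip case mm [-226.3    2.7   83.8] F case [-0.5 -0.7  0.1] yawerr(tool z turn) -0.2 w 0.001 down [-0.0057  0.0021 -1.    ]
go [ 0.0264  0.0021 -0.0002]
```

View pics/w1.png

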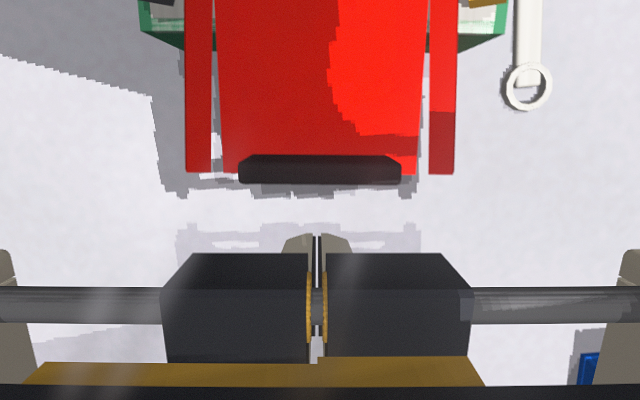

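The wrist view shows the cleat centred at column 320 and the closed fingers at 318, so they're aligned. Now I'll approach slowly to contact.

>>> {"api": "jog_arm", "payload": {"moves": [{"pos":[0.01, 0.001, 0], "jaw":0}, {"pos":[0.018, 0.001, 0], "jaw":0}, {"pos":[0.023, 0.001, 0], "jaw":0}, {"pos":[0.026, 0.001, 0], "jaw":0}, {"pos":[0.029, 0.001, 0], "jaw":0}], "force": 20}}

```text
clock: 1.82
ee_pos: [0.5441, -0.2, 0.2728]
tcp_rot: [[0.078, 0.997, 0.002], [0.997, -0.078, -0.001], [-0.0, 0.002, -1.0]]
wrist_force: [-0.0, -0.5, 0.3]
grip_width: 0.0003
finger_force: 0.0
```

```bash
python3 goal.py
```

```text
t 1.82 tip case mm [-198.5   -0.6   86.7] F case [-0.5  0.   0.3] yawerr(tool z turn) -0.4 w 0.000 down [ 1.5e-03 -6.0e-04 -1.0e+00]
```

>>> {"api": "jog_arm", "payload": {"moves": [{"pos":[0.003, 0, 0], "jaw":0}, {"pos":[0.006, 0, 0], "jaw":0}, {"pos":[0.009, 0, 0], "jaw":0}, {"pos":[0.012, 0, 0], "jaw":0}, {"pos":[0.015, 0, 0], "jaw":0}]}}

```text
clock: 2.23
ee_pos: [0.5452, -0.1858, 0.272]
tcp_rot: [[0.079, 0.997, 0.001], [0.997, -0.079, -0.001], [-0.001, 0.001, -1.0]]
wrist_force: [-0.5, -3.3, 2.9]
grip_width: 0.0004
finger_force: 1.8
```

```bash
python3 goal.py
```

```text
t 2.23 tip case mm [-184.4   -0.5   85.9] F case [-3.3  0.3  2.9] yawerr(tool z turn) -0.5 w 0.000 down [ 5.0e-04 -1.1e-03 -1.0e+00]
```

>>> {"api": "jog_arm", "payload": {"moves": [{"pos":[0.004, 0, 0], "jaw":0}, {"pos":[0.008, 0, 0], "jaw":0}, {"pos":[0.012, 0, 0], "jaw":0}, {"pos":[0.016, 0, 0], "jaw":0}, {"pos":[0.02, 0, 0], "jaw":0}]}}

```text
clock: 2.65
ee_pos: [0.5467, -0.1647, 0.2717]
tcp_rot: [[0.077, 0.997, -0.0], [0.997, -0.077, 0.0], [0.0, -0.0, -1.0]]
wrist_force: [0.6, -3.2, 2.6]
grip_width: 0.0003
finger_force: 1.8
```

```bash
python3 goal.py
```

```text
t 2.65 tip case mm [-163.    -0.3   85.6] F case [-3.2 -0.8  2.6] yawerr(tool z turn) -0.4 w 0.000 down [-4.e-04  2.e-04 -1.e+00]
```

>>> {"api": "jog_arm", "payload": {"moves": [{"pos":[0.004, 0, 0], "jaw":0}, {"pos":[0.008, 0, 0], "jaw":0}, {"pos":[0.012, 0, 0], "jaw":0}, {"pos":[0.016, 0, 0], "jaw":0}, {"pos":[0.019, 0, 0], "jaw":0}]}}

```text
clock: 3.07
ee_pos: [0.5482, -0.1456, 0.2716]
tcp_rot: [[0.078, 0.997, -0.0], [0.997, -0.078, 0.001], [0.001, -0.0, -1.0]]
wrist_force: [-0.1, -2.9, 0.8]
grip_width: 0.0003
finger_force: 1.6
```

```bash
python3 goal.py
```

```text
t 3.07 tip case mm [-143.9   -0.5   85.5] F case [-2.9 -0.1  0.8] yawerr(tool z turn) -0.4 w 0.000 down [-2.e-04  6.e-04 -1.e+00]
```

>>> {"api": "jog_arm", "payload": {"moves": [{"pos":[0.001, 0, 0], "jaw":0}, {"pos":[0.002, 0, 0], "jaw":0}, {"pos":[0.003, 0, 0], "jaw":0}, {"pos":[0.004, 0, 0], "jaw":0}, {"pos":[0.005, 0, 0], "jaw":0}]}}

```text
clock: 3.48
ee_pos: [0.5485, -0.1414, 0.2717]
tcp_rot: [[0.078, 0.997, -0.0], [0.997, -0.078, 0.0], [0.0, -0.0, -1.0]]
wrist_force: [-0.5, -1.8, 0.8]
grip_width: 0.0005
finger_force: 1.4
```

```bash
python3 goal.py
```

```text
t 3.48 tip case mm [-139.7   -0.5   85.6] F case [-1.8  0.4  0.8] yawerr(tool z turn) -0.4 w 0.001 down [-3.e-04  1.e-04 -1.e+00]
```

>>> {"api": "jog_arm", "payload": {"moves": [{"pos":[0.001, 0, 0], "jaw":0}, {"pos":[0.002, 0, 0], "jaw":0}, {"pos":[0.003, 0, 0], "jaw":0}, {"pos":[0.004, 0, 0], "jaw":0}, {"pos":[0.005, 0, 0], "jaw":0}]}}

```text
clock: 3.9
ee_pos: [0.549, -0.1363, 0.2716]
tcp_rot: [[0.078, 0.997, -0.0], [0.997, -0.078, 0.0], [0.0, -0.0, -1.0]]
wrist_force: [0.9, -3.6, -1.1]
grip_width: 0.0004
finger_force: 1.3
```

```bash
python3 goal.py
```

```text
t 3.90 tip case mm [-134.5   -0.6   85.5] F case [-3.6 -1.2 -1.1] yawerr(tool z turn) -0.4 w 0.000 down [-0.e+00  2.e-04 -1.e+00]
```

>>> {"api": "jog_arm", "payload": {"moves": [{"pos":[0.001, 0, 0], "jaw":0}, {"pos":[0.002, 0, 0], "jaw":0}, {"pos":[0.003, 0, 0], "jaw":0}, {"pos":[0.004, 0, 0], "jaw":0}, {"pos":[0.005, 0, 0], "jaw":0}], "only": "force"}}

```text
wrist_force: [1.4, -3.7, -1.2]
finger_force: 1.7
```

```bash
python3 goal.py
```

```text
t 4.32 tip case mm [-129.7   -0.9   85.7] F case [-3.5 -1.7 -1.2] yawerr(tool z turn) -0.4 w 0.001 down [ 5.e-04 -1.e-04 -1.e+00]
```

>>> {"api": "jog_arm", "payload": {"moves": [{"pos":[0.001, 0, 0], "jaw":0}, {"pos":[0.002, 0, 0], "jaw":0}, {"pos":[0.003, 0, 0], "jaw":0}, {"pos":[0.003, 0, 0], "jaw":0}], "only": "force"}}

```text
wrist_force: [2.4, -2.8, -1.1]
finger_force: 1.4
```

```bash
python3 goal.py
```

```text
t 4.65 tip case mm [-126.5   -1.    85.8] F case [-2.7 -2.6 -1.1] yawerr(tool z turn) -0.4 w 0.001 down [ 7.e-04  1.e-04 -1.e+00]
```

>>> {"api": "jog_arm", "payload": {"moves": [{"pos":[0.001, 0, 0], "jaw":0}, {"pos":[0.002, 0, 0], "jaw":0}, {"pos":[0.003, 0, 0], "jaw":0}, {"pos":[0.003, 0, 0], "jaw":0}], "only": "force"}}

```text
wrist_force: [1.2, -6.3, -0.5]
finger_force: 3.1
```

```bash
python3 goal.py
```

```text
t 4.98 tip case mm [-125.9   -1.    85.9] F case [-6.2 -1.7 -0.5] yawerr(tool z turn) -0.5 w 0.000 down [ 6.0e-04 -2.9e-03 -1.0e+00]
```

>>> {"api": "jog_arm", "payload": {"moves": [{"pos":[0.001, 0, 0], "jaw":0}, {"pos":[0.002, 0, 0], "jaw":0}, {"pos":[0.002, 0, 0], "jaw":0}], "only": "wrist"}}

```text
wrist_force: [1.3, -8.0, -0.9]
```

```bash
python3 goal.py
```

```text
t 5.23 tip case mm [-125.9   -1.    85.9] F case [-7.9 -1.9 -0.9] yawerr(tool z turn) -0.6 w 0.000 down [ 4.0e-04 -5.4e-03 -1.0e+00]
```

>>> {"api": "jog_arm", "payload": {"moves": [{"pos":[0.001, 0, 0], "jaw":0}, {"pos":[0.002, 0, 0], "jaw":0}, {"pos":[0.002, 0, 0], "jaw":0}], "only": "wrist"}}

```text
wrist_force: [1.5, -12.6, -1.1]
```

```bash
python3 goal.py
```

```text
t 5.48 tip case mm [-125.9   -1.    85.9] F case [-12.5  -2.3  -1.1] yawerr(tool z turn) -0.6 w 0.001 down [ 1.0e-04 -7.7e-03 -1.0e+00]
```

>>> {"api": "jog_arm", "payload": {"moves": [{"pos":[0.001, 0, 0], "jaw":0}, {"pos":[0.002, 0, 0], "jaw":0}, {"pos":[0.0025, 0, 0], "jaw":0}], "only": "wrist"}}

```text
wrist_force: [1.3, -15.6, -0.8]
```

```bash
python3 goal.py
```

```text
t 5.73 tip case mm [-125.9   -1.    85.9] F case [-15.5  -2.5  -0.8] yawerr(tool z turn) -0.7 w 0.001 down [-1.000e-04 -1.090e-02 -9.999e-01]
```

>>> {"api": "jog_arm", "payload": {"moves": [{"pos":[0.001, 0, 0], "jaw":0}, {"pos":[0.0015, 0, 0], "jaw":0}, {"pos":[0.0015, 0, 0], "jaw":0}], "only": "wrist"}}

```text
wrist_force: [1.5, -16.8, -0.1]
```

```bash
python3 goal.py
```

```text
t 5.98 tip case mm [-125.9   -1.    85.9] F case [-16.6  -2.7  -0.1] yawerr(tool z turn) -0.8 w 0.000 down [-3.000e-04 -1.260e-02 -9.999e-01]
```

It's held rigidly at 17 N, which may be a one-sided bind. I'll let go and push again.

>>> {"api": "jog_arm", "payload": {"moves": [{"pos":[-0.006, 0, 0], "jaw":0}, {"pos":[-0.012, 0, 0], "jaw":0}, {"pos":[-0.016, 0, 0], "jaw":0}, {"pos":[-0.016, 0, 0], "jaw":0}], "only": "wrist"}}

```text
wrist_force: [-0.1, -0.1, -0.5]
```

```bash
python3 goal.py -126 -1 85; python3 - <<'E'
from h import *
cv2.imwrite('pics/w2.png',imaging.snapshot('wrist')[:,:,::-1])
E
```

```text
t 6.32 tip case mm [-1.308e+02  1.000e-01  8.550e+01] F case [-0.1  0.1 -0.5] yawerr(tool z turn) -0.4 w 0.001 down [-0.0014  0.0017 -1.    ]
go [0.0048 0.0011 0.0005]
```

View pics/w2.png

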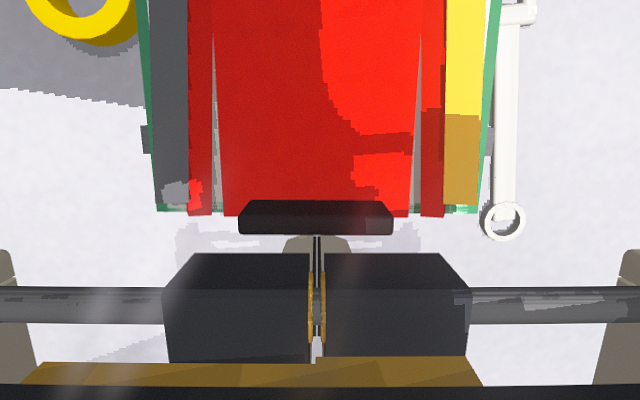

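The cleat spans columns 238–393 (centre 316) against the fingers at 318, and the lid is near the ends of the ways. Pushing again.

>>> {"api": "jog_arm", "payload": {"moves": [{"pos":[0.002, 0, 0], "jaw":0}, {"pos":[0.004, 0, 0], "jaw":0}, {"pos":[0.006, 0, 0], "jaw":0}, {"pos":[0.008, 0, 0], "jaw":0}, {"pos":[0.008, 0, 0], "jaw":0}], "only": "wrist"}}

```text
wrist_force: [-0.9, -4.9, 0.4]
```

```bash
python3 goal.py
```

```text
t 6.78 tip case mm [-125.9   -0.5   85.7] F case [-4.9  0.6  0.4] yawerr(tool z turn) -0.5 w 0.001 down [-7.0e-04 -3.4e-03 -1.0e+00]
```

>>> {"api": "jog_arm", "payload": {"moves": [{"pos":[0.001, 0, 0], "jaw":0}, {"pos":[0.002, 0, 0], "jaw":0}, {"pos":[0.003, 0, 0], "jaw":0}, {"pos":[0.003, 0, 0], "jaw":0}], "only": "wrist"}}

```text
wrist_force: [-0.5, -8.0, -0.1]
```

```bash
python3 goal.py
```

```text
t 7.12 tip case mm [-125.9   -0.5   85.7] F case [-8.  -0.1 -0.1] yawerr(tool z turn) -0.6 w 0.000 down [-0.001  -0.0067 -1.    ]
```

>>> {"api": "jog_arm", "payload": {"moves": [{"pos":[0.0015, 0, 0], "jaw":0}, {"pos":[0.003, 0, 0], "jaw":0}, {"pos":[0.0045, 0, 0], "jaw":0}, {"pos":[0.0045, 0, 0], "jaw":0}], "only": "wrist"}}

```text
wrist_force: [-0.5, -14.7, -0.3]
```

```bash
python3 goal.py
```

```text
t 7.45 tip case mm [-125.9   -0.4   85.8] F case [-14.7  -0.6  -0.3] yawerr(tool z turn) -0.7 w 0.001 down [-0.0014 -0.0123 -0.9999]
```

>>> {"api": "jog_arm", "payload": {"moves": [{"pos":[0.001, 0, 0], "jaw":0}, {"pos":[0.002, 0, 0], "jaw":0}, {"pos":[0.003, 0, 0], "jaw":0}, {"pos":[0.003, 0, 0], "jaw":0}], "only": "wrist"}}

```text
wrist_force: [-0.3, -17.9, -0.1]
```

```bash
python3 goal.py
```

```text
t 7.78 tip case mm [-125.9   -0.4   85.8] F case [-17.9  -1.   -0.1] yawerr(tool z turn) -0.9 w 0.001 down [-0.0017 -0.0159 -0.9999]
```

>>> {"api": "jog_arm", "payload": {"moves": [{"pos":[0.001, 0, 0], "jaw":0}, {"pos":[0.002, 0, 0], "jaw":0}, {"pos":[0.002, 0, 0], "jaw":0}], "only": "wrist"}}

```text
wrist_force: [-0.9, -21.0, -0.5]
```

```bash
python3 goal.py
```

```text
t 8.03 tip case mm [-125.9   -0.4   85.8] F case [-21.   -0.6  -0.5] yawerr(tool z turn) -0.9 w 0.000 down [-0.002  -0.0183 -0.9998]
```

>>> {"api": "jog_arm", "payload": {"moves": [{"pos":[0.001, 0, 0], "jaw":0}, {"pos":[0.001, 0, 0], "jaw":0}, {"pos":[0.001, 0, 0], "jaw":0}], "only": "wrist"}}

```text
wrist_force: [-0.6, -22.0, -0.1]
```

```bash
python3 goal.py
```

```text
t 8.28 tip case mm [-125.9   -0.4   85.8] F case [-22.   -1.   -0.1] yawerr(tool z turn) -1.0 w 0.000 down [-0.0021 -0.0194 -0.9998]
```

>>> {"api": "jog_arm", "payload": {"moves": [{"pos":[-0.008, 0, 0], "jaw":0}, {"pos":[-0.016, 0, 0], "jaw":0}, {"pos":[-0.022, 0, 0], "jaw":0}, {"pos":[-0.026, 0, 0], "jaw":0}, {"pos":[-0.026, 0, 0], "jaw":0}], "only": "wrist"}}

```text
wrist_force: [0.7, -0.6, 0.0]
```

```bash
python3 goal.py; python3 - <<'E'
from h import *
t=imaging.snapshot('top')[:,:,::-1]
cv2.imwrite('pics/t2.png',cv2.resize(t[135:225,245:405],None,fx=5,fy=5,interpolation=cv2.INTER_CUBIC))
E
```

```text
t 8.70 tip case mm [-135.8   -0.7   85.6] F case [-0.6 -0.7  0. ] yawerr(tool z turn) -0.4 w 0.000 down [ 1.e-04  1.e-03 -1.e+00]
```

View pics/t2.png

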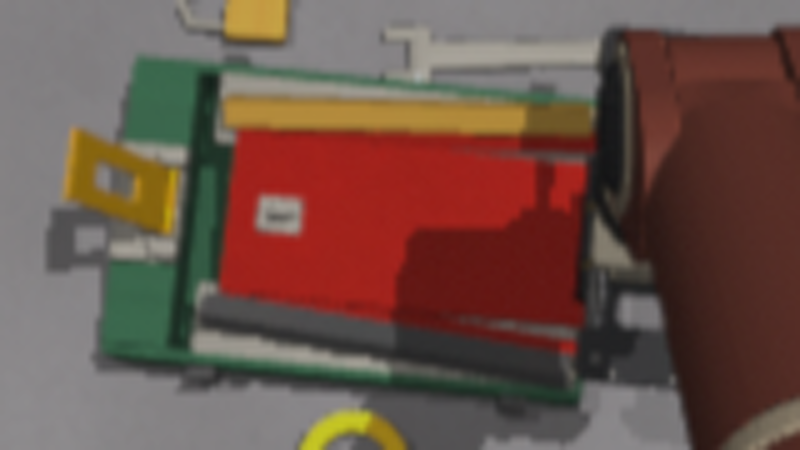

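The top zoom shows the lid front at (237,130)–(222,293), so the lid has moved about 69 mm and its origin is near -9 mm, within the range. I'll make one more fresh push, offset slightly in y, to rule out a bind.

>>> {"api": "jog_arm", "payload": {"moves": [{"pos":[0.003, -0.004, 0], "yaw":0.4, "jaw":0}, {"pos":[0.006, -0.004, 0], "yaw":0.4, "jaw":0}, {"pos":[0.009, -0.004, 0], "yaw":0.4, "jaw":0}, {"pos":[0.011, -0.004, 0], "yaw":0.4, "jaw":0}, {"pos":[0.013, -0.004, 0], "yaw":0.4, "jaw":0}], "only": "wrist"}}

```text
wrist_force: [-0.3, -9.1, 0.8]
```

```bash
python3 goal.py
```

```text
t 9.17 tip case mm [-125.8    3.6   85.7] F case [-9.1 -0.4  0.8] yawerr(tool z turn) -0.8 w 0.001 down [-0.0011 -0.0042 -1.    ]
```

>>> {"api": "jog_arm", "payload": {"moves": [{"pos":[0.0015, 0, 0], "jaw":0}, {"pos":[0.003, 0, 0], "jaw":0}, {"pos":[0.0045, 0, 0], "jaw":0}, {"pos":[0.006, 0, 0], "jaw":0}, {"pos":[0.006, 0, 0], "jaw":0}], "only": "wrist"}}

```text
wrist_force: [-1.0, -12.1, 1.4]
```

```bash
python3 goal.py
```

```text
t 9.58 tip case mm [-125.8    3.7   85.8] F case [-12.2   0.2   1.4] yawerr(tool z turn) -1.1 w 0.000 down [-0.0018 -0.0112 -0.9999]
```

>>> {"api": "jog_arm", "payload": {"moves": [{"pos":[0.0015, 0, 0], "jaw":0}, {"pos":[0.003, 0, 0], "jaw":0}, {"pos":[0.0045, 0, 0], "jaw":0}, {"pos":[0.006, 0, 0], "jaw":0}, {"pos":[0.006, 0, 0], "jaw":0}], "only": "wrist"}}

```text
wrist_force: [-2.0, -20.6, 1.7]
```

```bash
python3 goal.py
```

```text
t 10.00 tip case mm [-125.8    3.7   85.9] F case [-20.7   0.6   1.7] yawerr(tool z turn) -1.3 w 0.001 down [-0.0025 -0.0185 -0.9998]
```

>>> {"api": "jog_arm", "payload": {"moves": [{"pos":[0.001, 0, 0], "jaw":0}, {"pos":[0.0015, 0, 0], "jaw":0}, {"pos":[0.0015, 0, 0], "jaw":0}], "only": "wrist"}}

```text
wrist_force: [-1.7, -22.6, 1.1]
```

```bash
python3 goal.py
```

```text
t 10.25 tip case mm [-125.8    3.8   85.9] F case [-22.7   0.1   1.1] yawerr(tool z turn) -1.4 w 0.000 down [-0.0028 -0.0201 -0.9998]
```

>>> {"api": "jog_arm", "payload": {"moves": [{"pos":[-0.008, 0, 0], "jaw":0}, {"pos":[-0.016, 0, 0], "jaw":0}, {"pos":[-0.022, 0, 0], "jaw":0}, {"pos":[-0.022, 0.011, 0], "jaw":0}, {"pos":[-0.022, 0.011, 0], "yaw":0.6, "jaw":0}], "only": "wrist"}}

```text
wrist_force: [0.6, -0.3, 0.3]
```

```bash
python3 goal.py
```

```text
t 10.67 tip case mm [-130.4   -9.5   85.9] F case [-0.3 -0.7  0.3] yawerr(tool z turn) -1.4 w 0.000 down [ 0.0031  0.0019 -1.    ]
```

>>> {"api": "jog_arm", "payload": {"moves": [{"pos":[0.004, 0, 0], "jaw":0}, {"pos":[0.008, 0, 0], "jaw":0}, {"pos":[0.01, 0, 0], "jaw":0}, {"pos":[0.012, 0, 0], "jaw":0}, {"pos":[0.014, 0, 0], "jaw":0}], "only": "wrist"}}

```text
wrist_force: [-0.2, -15.2, -1.1]
```

```bash
python3 goal.py
```

```text
t 11.08 tip case mm [-126.    -7.8   85.7] F case [-15.2  -0.9  -1.1] yawerr(tool z turn) -1.6 w 0.001 down [-5.000e-04 -1.160e-02 -9.999e-01]
```

>>> {"api": "jog_arm", "payload": {"moves": [{"pos":[0.0015, 0, 0], "jaw":0}, {"pos":[0.003, 0, 0], "jaw":0}, {"pos":[0.0045, 0, 0], "jaw":0}, {"pos":[0.005, 0, 0], "jaw":0}, {"pos":[0.005, 0, 0], "jaw":0}], "only": "wrist"}}

```text
wrist_force: [-0.3, -19.1, -0.8]
```

```bash
python3 goal.py
```

```text
t 11.50 tip case mm [-126.    -7.7   85.8] F case [-19.1  -1.1  -0.8] yawerr(tool z turn) -1.8 w 0.001 down [-0.0011 -0.0174 -0.9998]
```

>>> {"api": "jog_arm", "payload": {"moves": [{"pos":[0.001, 0, 0], "jaw":0}, {"pos":[0.002, 0, 0], "jaw":0}, {"pos":[0.002, 0, 0], "jaw":0}], "only": "wrist"}}

```text
wrist_force: [-0.2, -22.1, -1.4]
```

```bash
python3 goal.py
```

```text
t 11.75 tip case mm [-126.    -7.7   85.8] F case [-22.1  -1.3  -1.4] yawerr(tool z turn) -1.8 w 0.000 down [-0.0015 -0.0198 -0.9998]
```

>>> {"api": "jog_arm", "payload": {"moves": [{"pos":[-0.01, 0, 0], "jaw":0}, {"pos":[-0.02, 0, 0], "jaw":0}, {"pos":[-0.03, 0, 0], "jaw":0}, {"pos":[-0.03, 0, -0.03], "jaw":0}, {"pos":[-0.03, 0, -0.06], "jaw":0}], "only": "wrist"}}

```text
wrist_force: [0.9, -0.3, -0.4]
```

```bash
python3 goal.py 240 0 190
```

```text
t 12.17 tip case mm [-139.9   -5.4  144.5] F case [-0.3 -0.9 -0.4] yawerr(tool z turn) -1.3 w 0.000 down [-0.0055  0.0028 -1.    ]
go [ 0.3798 -0.0146 -0.0446]
```

The lid is tight: four pushes, three of them at about 22 N, no longer moved it. Now I'll lift, cross above the hasp and come down behind it.

>>> {"api": "jog_arm", "payload": {"moves": [{"pos":[0.01, -0.005, -0.04], "yaw":-1.3, "jaw":0}, {"pos":[0.04, -0.006, -0.075], "yaw":-1.3, "jaw":0}, {"pos":[0.08, -0.008, -0.075], "yaw":-1.3, "jaw":0}, {"pos":[0.12, -0.01, -0.075], "yaw":-1.3, "jaw":0}, {"pos":[0.16, -0.01, -0.075], "yaw":-1.3, "jaw":0}], "only": "wrist"}}

```text
wrist_force: [1.3, 0.1, -0.4]
```

```bash
python3 goal.py 235 0 220
```

```text
t 12.58 tip case mm [ 22.8  -0.5 221.9] F case [ 0.2 -1.2 -0.4] yawerr(tool z turn) 0.0 w 0.000 down [ 0.0015  0.0019 -1.    ]
go [ 0.2122 -0.0005  0.0023]
```

>>> {"api": "jog_arm", "payload": {"moves": [{"pos":[0.04, 0, 0], "jaw":0}, {"pos":[0.08, 0, 0], "jaw":0}, {"pos":[0.12, 0, 0], "jaw":0}, {"pos":[0.16, 0, 0], "jaw":0}, {"pos":[0.2, 0, 0], "jaw":0}], "only": "wrist"}}

```text
wrist_force: [0.5, -0.1, -0.4]
```

```bash
python3 goal.py 230 0 150
```

```text
t 13.00 tip case mm [ 2.227e+02 -1.000e-01  2.207e+02] F case [-0.1 -0.5 -0.4] yawerr(tool z turn) 0.1 w 0.001 down [-0.0012  0.0013 -1.    ]
go [0.0073 0.     0.0707]
```

>>> {"api": "jog_arm", "payload": {"moves": [{"pos":[0.01, 0, 0.02], "jaw":0}, {"pos":[0.01, 0, 0.05], "jaw":0}, {"pos":[0.01, 0, 0.07], "jaw":0}, {"pos":[0.01, 0, 0.07], "jaw":0}], "only": "wrist"}}

```text
wrist_force: [-0.2, -0.0, 0.5]
```

```bash
python3 goal.py; python3 - <<'E'
from h import *
t=imaging.snapshot('scene')[:,:,::-1]
cv2.imwrite('pics/s2.png',cv2.resize(t[115:285,270:450],None,fx=3.5,fy=3.5,interpolation=cv2.INTER_CUBIC))
E
```

```text
t 13.33 tip case mm [229.2   2.6 145.9] F case [-0.   0.2  0.5] yawerr(tool z turn) 0.1 w 0.001 down [-0.0104 -0.0031 -0.9999]
```

View pics/s2.png

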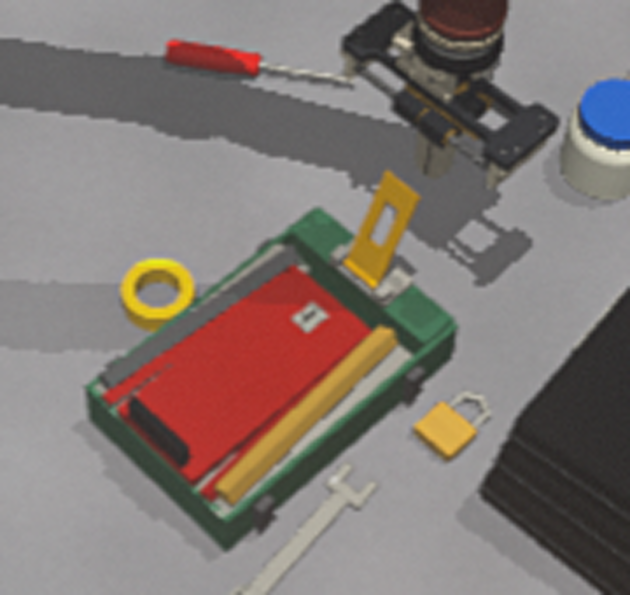

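The scene crop shows the closed fingers at (435,160), just behind the hasp tip at (400,180), with nothing in the way. Pushing in -x.

>>> {"api": "jog_arm", "payload": {"moves": [{"pos":[-0.01, -0.001, 0], "jaw":0}, {"pos":[-0.02, -0.001, 0], "jaw":0}, {"pos":[-0.028, -0.001, 0], "jaw":0}, {"pos":[-0.036, -0.001, 0], "jaw":0}, {"pos":[-0.044, -0.001, 0], "jaw":0}], "only": "wrist"}}

```text
wrist_force: [-0.7, 2.2, 1.6]
```

```bash
python3 goal.py
```

```text
t 13.80 tip case mm [185.1  -1.5 152.2] F case [2.2 0.9 1.6] yawerr(tool z turn) -0.2 w 0.000 down [ 0.003   0.0023 -1.    ]
```

>>> {"api": "jog_arm", "payload": {"moves": [{"pos":[-0.008, 0, 0], "jaw":0}, {"pos":[-0.016, 0, 0], "jaw":0}, {"pos":[-0.024, 0, 0], "jaw":0}, {"pos":[-0.032, 0, 0], "jaw":0}, {"pos":[-0.04, 0, 0], "jaw":0}], "only": "wrist"}}

```text
wrist_force: [0.4, 2.3, 0.9]
```

```bash
python3 goal.py
```

```text
t 14.22 tip case mm [144.7  -0.4 150.7] F case [ 2.4 -0.2  0.9] yawerr(tool z turn) -0.1 w 0.001 down [-2.e-04  3.e-04 -1.e+00]
```

>>> {"api": "jog_arm", "payload": {"moves": [{"pos":[-0.012, 0, 0.001], "jaw":0}, {"pos":[-0.025, 0, 0.002], "jaw":0}, {"pos":[-0.039, 0, 0.004], "jaw":0}, {"pos":[-0.051, 0, 0.006], "jaw":0}, {"pos":[-0.063, 0, 0.009], "jaw":0}], "only": "wrist"}}

```text
wrist_force: [0.3, 1.0, 0.5]
```

```bash
python3 goal.py 61.5 0 127
```

```text
t 14.63 tip case mm [ 80.3  -0.3 141.4] F case [ 1.  -0.3  0.5] yawerr(tool z turn) -0.2 w 0.000 down [-4.e-04 -8.e-04 -1.e+00]
go [-0.0187 -0.0003  0.0144]
```

>>> {"api": "jog_arm", "payload": {"moves": [{"pos":[-0.01, 0, 0.007], "jaw":0}, {"pos":[-0.02, 0, 0.015], "jaw":0}, {"pos":[-0.027, 0, 0.025], "jaw":0}, {"pos":[-0.033, 0, 0.037], "jaw":0}, {"pos":[-0.035, 0, 0.045], "jaw":0}], "only": "wrist"}}

```text
wrist_force: [1.1, -0.9, 0.4]
```

```bash
python3 goal.py 45 0 86
```

```text
t 15.05 tip case mm [45.1  0.2 94.9] F case [-0.8 -1.2  0.4] yawerr(tool z turn) -0.2 w 0.000 down [-0.0019 -0.0017 -1.    ]
go [-0.0001  0.0002  0.0089]
```

>>> {"api": "jog_arm", "payload": {"moves": [{"pos":[-0.002, 0, 0.003], "jaw":0}, {"pos":[-0.002, 0, 0.006], "jaw":0}, {"pos":[-0.002, 0, 0.009], "jaw":0}, {"pos":[-0.002, 0, 0.012], "jaw":0}, {"pos":[-0.002, 0, 0.014], "jaw":0}], "only": "wrist"}}

```text
wrist_force: [-0.5, -1.4, 0.9]
```

```bash
python3 goal.py
```

```text
t 15.47 tip case mm [45.5 -0.4 82.6] F case [-1.4  0.4  0.9] yawerr(tool z turn) -0.1 w 0.000 down [ 3.e-04 -2.e-04 -1.e+00]
```

>>> {"api": "jog_arm", "payload": {"moves": [{"pos":[0, 0, 0.001], "jaw":0}, {"pos":[0, 0, 0.002], "jaw":0}, {"pos":[0, 0, 0.003], "jaw":0}, {"pos":[0, 0, 0.004], "jaw":0}, {"pos":[0, 0, 0.004], "jaw":0}], "only": "wrist"}}

```text
wrist_force: [-1.8, -0.6, 7.2]
```

```bash
python3 goal.py;  python3 - <<'E'
from h import *
t=imaging.snapshot('scene')[:,:,::-1]
cv2.imwrite('pics/s3.png',cv2.resize(t[155:285,280:420],None,fx=4,fy=4,interpolation=cv2.INTER_CUBIC))
E
```

```text
t 15.88 tip case mm [45.5 -0.4 79.8] F case [-0.7  1.7  7.2] yawerr(tool z turn) -0.1 w 0.000 down [ 5.e-04 -3.e-04 -1.e+00]
```

View pics/s3.png

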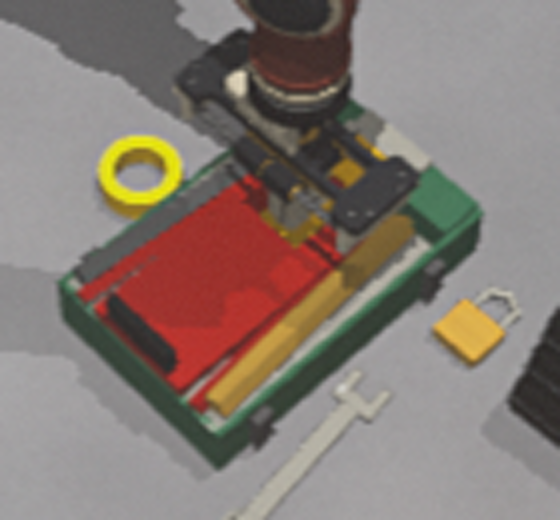

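The hasp lies under the fingers at (300,225) and stands at 79.8 mm, which is the flat height. I'll press a little more, then lift away.

>>> {"api": "jog_arm", "payload": {"moves": [{"pos":[0, 0, 0.001], "jaw":0}, {"pos":[0, 0, 0.002], "jaw":0}, {"pos":[0, 0, 0.003], "jaw":0}, {"pos":[0, 0, 0.003], "jaw":0}], "only": "wrist"}}

```text
wrist_force: [-5.7, -2.4, 22.6]
```

```bash
python3 goal.py
```

```text
t 16.27 tip case mm [45.5 -0.5 79.4] F case [-2.8  5.5 22.6] yawerr(tool z turn) -0.1 w 0.000 down [ 0.0015 -0.0012 -1.    ]
```

>>> {"api": "jog_arm", "payload": {"moves": [{"pos":[0, 0, -0.01], "jaw":0}, {"pos":[0, 0, -0.025], "jaw":0}, {"pos":[0, 0, -0.05], "jaw":0}, {"pos":[0, 0, -0.08], "jaw":0}, {"pos":[0, 0, -0.12], "jaw":0}], "only": "wrist"}}

```text
wrist_force: [-0.3, 0.1, -0.7]
```

>>> {"api": "jog_arm", "payload": {"moves": [{"pos":[-0.04, 0, -0.02], "jaw":0}, {"pos":[-0.08, 0, -0.04], "jaw":0}, {"pos":[-0.12, 0, -0.06], "jaw":0}, {"pos":[-0.16, 0, -0.06], "jaw":0}, {"pos":[-0.2, 0, -0.06], "jaw":0}], "only": "wrist"}}

```text
wrist_force: [0.2, -0.6, -0.0]
```

```bash
python3 goal.py;  python3 - <<'E'
from h import *
t=imaging.snapshot('scene')[:,:,::-1]; u=imaging.snapshot('top')[:,:,::-1]
r=lambda i,k:cv2.resize(i,None,fx=k,fy=k,interpolation=cv2.INTER_CUBIC)
a=r(t[155:285,280:420],4)[:360]; b=r(u[140:220,250:330],4.5)
cv2.imwrite('pics/f.png',np.hstack([a,b])[:, :800] if a.shape[1]+b.shape[1]<=800 else np.vstack([a[:300],np.pad(b[:300],((0,0),(0,a.shape[1]-b.shape[1]),(0,0)))]))
E
```

```text
t 17.10 tip case mm [-150.6   -0.9  257.9] F case [-0.6 -0.2 -0. ] yawerr(tool z turn) -0.0 w 0.001 down [ 4.8e-03 -5.0e-04 -1.0e+00]
```

View pics/f.png

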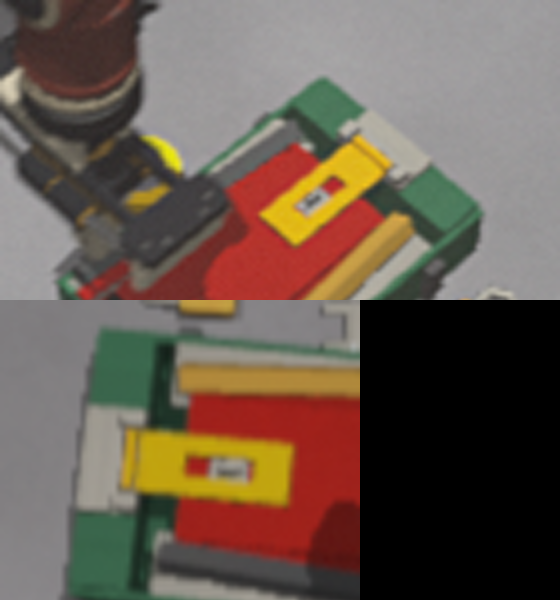

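The hasp lies flat with the staple standing through its slot at (230,468), the lid hasn't moved, and the hand is clear. Handing in.

>>> {"api": "jog_arm", "payload": {"moves": [{"jaw":0}, {"jaw":0}, {"jaw":0}], "only": "wrist"}}

```text
wrist_force: [0.7, 0.1, 0.8]
```

```bash
python3 -c "
from bench import env, imaging, order;print(order.finish_job())"
```

```text
the job is handed in; nothing more can be done
None
```

The job is handed in at about 17 s: the lid is wedged tight (fresh pushes of about 22 N no longer moved it), the hasp lies flat with the staple through its slot, and the hand is clear with nothing else touched.

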